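# Line up the soaking cups and open the cleaner jug

### The job

Get the coffee cups ready for cleaning: shift the three loose cups on the blue tray into a straight row, one standing centred on each printed circle, and leave them there. Then press the push-and-turn safety cap of the cleaner jug down against its spring, twist it counter-clockwise while it is down until it comes free without forcing it, lift it and finish still holding it level in the gripper, directly over the jug's mouth and about 8 cm above it. Leave everything else on the table where it is.

Things in the scene. Friction and masses are not known exactly. Their poses are not given: they have to be found in the camera images.
- cup0: White ceramic coffee cup without handle, one of three alike: 64 mm across at the rim, narrower at the foot, 58 mm tall, 4 mm wall, 0.14 kg, loose, standing upright on the tray's floor. Origin at the centre of its underside, z up. Any cup may go on any circle; each starts 30 to 60 mm from a different circle, on the near or the far side of the row.
- cup1: Second cup, same as cup0.
- cup2: Third cup, same as cup0.
- tray: Blue plastic tray fixed to the table, 260 mm (its x) by 370 mm (its y), flat floor 6 mm above the table, rim 18 mm above the table. Origin at the centre of its underside. Its turn about the vertical varies by up to 0.2 rad; the row of circles runs along its y axis through its centre.
- circle0 (a point): Centre, on the tray's floor, of the right-hand (-y) printed thin white circle of 76 mm diameter. The circles are flat print, 105 mm apart.
- circle1 (a point): Centre of the middle circle.
- circle2 (a point): Centre of the left-hand (+y) circle.
- jug: White plastic cleaner jug, 105 x 94 mm, shoulder at 115 to 139 mm, neck up to 175 mm, with a handle loop on its +x side, below the shoulder; clamped in a low steel bracket that is fixed to the table, so it cannot move or turn. Origin at the centre of its underside on the table.
- jug_mouth (a point): Centre of the jug's mouth, the top of its neck, 175 mm above the table on the cap's axis. A spring seal pushes the cap up: push it down at least 7 mm (about 11 N; it bottoms at 10 mm, 13 N). Only while down can it turn, counter-clockwise seen from above; after 0.75 rad (45 degrees) it is free to lift, a stop ends the turn at 1.4 rad (80): turn about 1 rad. No clockwise turn.
- cap: Round grey ribbed safety cap on the jug, loose part of 40 g, 60 mm diameter, 40 mm tall; grip it by its sides. Origin at the centre of its lower edge, z up. Closed, its lower edge is 22 mm below the jug's mouth and its top 193 mm above the table. It looks the same all round.
- spoon: Steel tasting spoon, 170 mm, lying along the near rim inside the tray; leave alone.
- syrup: White round bottle with an ordinary cap, 60 mm diameter, 150 mm tall, beyond the jug; leave alone.
- pitcher: Glass measuring pitcher with handle, 90 mm wide, 110 mm tall; leave alone.
- jar: Amber glass jar with steel lid, 70 mm wide, 90 mm tall; leave alone.
- bowl: White ceramic bowl, 110 mm wide, 60 mm tall; leave alone.

How it is judged:
On the way, in this order (a step that is already met when the one before it is completed fails the run):
1. each circle has an upright cup standing on it, and no finger touches a cup (horizontal distance between any of cup0, cup1, cup2 and circle0 below 0.013 m and horizontal distance between any of cup0, cup1, cup2 and circle1 below 0.013 m and horizontal distance between any of cup0, cup1, cup2 and circle2 below 0.013 m and angle between each of cup0, cup1, cup2's own z axis and vertical below 0.15 rad and height (world z) of each of cup0, cup1, cup2 below 0.014 m and contact force between the fingers and cup0 below 0.1 N and contact force between the fingers and cup1 below 0.1 N and contact force between the fingers and cup2 below 0.1 N), for 0.2 s.
2. the cap is pressed down at least 5 mm on the jug (z of cap in the frame of jug_mouth below -0.027 m and horizontal distance between cap and jug_mouth below 0.006 m), for 0.1 s.
At the end, for the whole second after the job is handed in: Every circle has a cup within 13 mm of its centre, upright on the tray floor; the cap is held by the fingers (over 2 N), level within 0.3 rad, at rest, clear of the jug, its lower edge 45 to 130 mm above the jug's mouth and within 30 mm of its axis (horizontal distance between any of cup0, cup1, cup2 and circle0 below 0.013 m and horizontal distance between any of cup0, cup1, cup2 and circle1 below 0.013 m and horizontal distance between any of cup0, cup1, cup2 and circle2 below 0.013 m and angle between each of cup0, cup1, cup2's own z axis and vertical below 0.15 rad and height (world z) of each of cup0, cup1, cup2 below 0.014 m and z of cap in the frame of jug_mouth between 0.045 and 0.13 m and horizontal distance between cap and jug_mouth below 0.03 m and angle between cap's own z axis and vertical below 0.3 rad and contact force between the fingers and cap above 2 N and contact force between cap and jug below 0.05 N and linear speed of cap below 0.03 m/s); the arm keeps its last pose, push and grip.
It fails at once if the syrup bottle, pitcher, jar or bowl is displaced by more than 30 mm, or the spoon by more than 50 mm (distance of spoon from where it was at the start of the episode above 0.05 m or distance of any of syrup, pitcher, jar, bowl from where it was at the start of the episode above 0.03 m).
It fails at once if the cap is forced: over 70 N between cap and jug (contact force between cap and jug above 70 N).
It also fails if it takes over 54 s, if anything falls off the work surface, if the arm or the gripper's body presses on something with over 40 N, if the wrist force passes 120 N, or if a joint passes its speed limit or range.

### The arm

A 6-joint arm with a two-finger parallel gripper is mounted at the origin on the work surface. World frame = base frame: x ahead of the robot, y to its left, z up, the work surface at z = 0. Lengths are in m, angles in rad, forces in N, time in s.
With the tool pointing down it reaches from about 0.325 to 0.9 m from the base axis. Payload 6.1 kg.
Tool frame: the origin (TCP) lies at the centre of the arm's flange, where the gripper is bolted on; the fingertips stand 173 mm ahead of it and the grasp point (between the pads) lies env.grip_point_offset ahead of it (env.grip_point_offset is the distance from the TCP to the grasp point, in m); z points along the fingers, y is the line along which they close (so a half turn about z gives the same grasp; the last joint's range is limited). The gripper opens to 85 mm and grips with 20 to 120 N. Pads are 22 mm wide; open, the fingers measure 114 mm over their backs; the gripper's body (76 mm by 85 mm) begins 54 mm behind the grasp point. The pads swing forward as they close: fully open they stand 13 mm farther back than shut.
Start: joints at [1.224, 0.22, 1.526, -0, 1.395, -0.126], TCP at [0.137, 0.61, 0.405] pointing down, gripper open.
Joint ranges: [-2.98, 2.98], [-0.91, 2.08], [0.09, 2.57], [-1.24, 4.39], [0.2, 2.65], [-2.68, 2.68]. Speed limits (rad/s): [2.57, 2.57, 3.01, 3.14, 3.14, 3.14].

### API

Orientations are given as a unit quaternion [x, y, z, w].
In Python, from cell import env gives the robot as it stands. The module is installed in compiled form; this text tells all that it offers.
- The arm moves only by the tool jog_arm, never from a script. Its argument "series" is a list of rows, each a list of 5 numbers: the shift along the tool's x, y, z in cm, then the turn about the tool's z in rad, then the finger opening in cm, from 0 to 8.54. A call has 1 to 20 rows; each row shifts and turns the commanded pose from where the row before left it, along the tool's axes as they then stand; what a row does not reach is not made up. A row lasts 1/10 s, in which the tool goes at most 50 mm and 8.59 degrees, less where a joint would pass 70% of its speed; a pose out of reach is approached as far as the arm can. A call with a gripper value outside its range is refused whole. The fingers move at their own pace and stop on an object; "squeeze" is the grip in N (left out, the last holds). Time passes only in rows, so rows that do not move let the fingers close. It gives the time, the measured TCP pose, the force, the opening and the grip force at its end, in the units of the state.
- env.get_obs(): the state, without advancing time (a new reading comes with each control period).
- env.read_camera(name): name is "side" or "top" or "wrist"; returns the picture (480x640x3 uint8, red, green, blue); there is no depth.
- env.camera_info(name): a dict with "fx", "fy", "cx", "cy" (pixels), "k1" (the pictures are not rectified: a ray, as slopes to the right and down, at radius r is drawn at 1 + k1 r^2 times it, then the intrinsics apply), "cam_to_world" (4x4, takes a point from camera to world coordinates). Camera axes: x right, y down, z forward; pixel columns grow to the right and rows downward; lengths in m; the calibration is good to about 2 mm. A picture is of the moment at which its call begins: read the wrist's pose just before it. camera_info takes no time and is no camera call; for the wrist camera it gives the pose at the moment of the call.
- env.sign_off(): hands the job in; it is judged then, once.
The state is a dict: "t": time; "qpos": joint angles; "dq": joint speeds; "joint_efforts": joint torques, N m; "position": TCP position; "tcp_rot": TCP orientation; "ft_force": force on the tool from outside, world axes, zero at the start; "moment": the same for the moment, N m; "grip_width": opening from 0.0 (shut) to 1.0 (fully open); "gripper_force": force on a finger pad.
Only numpy, scipy, OpenCV 4.12 (cv2) and the standard library are available. Lean on these libraries where they do the work, as an engineer would, in place of code of your own. Each camera call takes 0.05 s, during which the arm holds its last target. There are 200 camera calls.

## Working session

There is one attempt and no reset: what is moved stays moved. The work goes in short steps, Python scripts to look and compute and a tool call to move; the robot and the scene stay as the last step left them, time stands still between calls to the robot, and variables do not carry over. Pictures are saved under pics/ and viewed, at most 10 in all, crops included, and the job is handed in when it is done.

Besides the shell and the picture viewer there is one more tool, called after "Request:" as a command line: name --pt "numbers of a row" for each row, then --argument value for the rest. jog_arm: Moves the arm, as the interface text tells. Its arguments: {"type":"object","properties":{"series":{"type":"array"},"squeeze":{"type":"number"}},"required":["series"]}

```bash
mkdir -p pics
cat > h.py <<'E'
import numpy as np, cv2
from cell import env
def K(n):
    c=env.camera_info(n); return c
def ray(c,u,v):
    d=np.array([(u-c['cx'])/c['fx'],(v-c['cy'])/c['fy']]); p=d.copy()
    for _ in range(20): p=d/(1+c['k1']*(p@p))
    T=np.array(c['cam_to_world']); return T[:3,3],T[:3,:3]@np.array([p[0],p[1],1])
def onz(c,u,v,z):
    o,d=ray(c,u,v); return o+d*(z-o[2])/d[2]
def tri(c1,p1,c2,p2):
    o1,d1=ray(c1,*p1);o2,d2=ray(c2,*p2)
    s=np.linalg.lstsq(np.c_[d1,-d2],o2-o1,rcond=None)[0]
    a=o1+s[0]*d1;b=o2+s[1]*d2; return (a+b)/2,np.linalg.norm(a-b)
def save(n,f):
    im=env.read_camera(n); cv2.imwrite('pics/'+f,im[:,:,::-1]); return im
E
python3 - <<'E'
from h import *
print(env.grip_point_offset,env.get_obs())
for n in ['top','side','wrist']:
    save(n,n+'0.png'); c=K(n); print(n,c)
E
```

```text
0.1547 {'t': 0.0, 'qpos': array([ 1.22391697e+00,  2.21267376e-01,  1.52763596e+00,  3.99046708e-05,
        1.39470418e+00, -1.26128148e-01]), 'dq': array([ 6.67956515e-04, -6.85691886e-04,  1.41491622e-03, -1.91434288e-03,
       -6.77562783e-04,  4.61762120e-05]), 'joint_efforts': array([ 9.55156065e-04, -4.96882224e+01, -3.89411759e+01, -6.18944810e-06,
        1.06938381e-02, -4.60527531e-06]), 'position': array([0.13677257, 0.60957051, 0.4035602 ]), 'tcp_rot': array([ 1.10155065e-01,  9.93913903e-01, -9.74785852e-04, -2.55139898e-04]), 'ft_force': array([-0.82599995, -0.34354577, -0.4446312 ]), 'moment': array([-0.01678773, -0.00878671, -0.02698899]), 'gripper_force': 0.0, 'grip_width': 1.0012214171867821}
top {'fx': 467.10756156099274, 'fy': 467.10756156099274, 'cx': 325.1173180147549, 'cy': 242.31405522502521, 'k1': -0.10826956461914163, 'cam_to_world': array([[-0.01825249, -0.99812892,  0.05835675,  0.52009482],
       [-0.99974785,  0.01898337,  0.01199441,  0.09790671],
       [-0.01307977, -0.0581231 , -0.99822373,  1.08454665],
       [ 0.        ,  0.        ,  0.      
[... 215 characters left out ...]
1875,  0.39554641],
       [-0.1716495 , -0.55133522,  0.81643489, -0.88816667],
       [ 0.001174  , -0.82884879, -0.55947145,  0.79849203],
       [ 0.        ,  0.        ,  0.        ,  1.        ]])}
wrist {'fx': 408.90436786690606, 'fy': 408.90436786690606, 'cx': 322.9214440449665, 'cy': 241.61266356346516, 'k1': -0.08288275953148022, 'cam_to_world': array([[ 2.18448188e-01,  9.24032449e-01,  3.13758541e-01,
         5.57517631e-02],
       [ 9.75848542e-01, -2.06885695e-01, -7.01279700e-02,
         6.26289808e-01],
       [ 1.11633996e-04,  3.21500143e-01, -9.46909524e-01,
         3.73688824e-01],
       [ 0.00000000e+00,  0.00000000e+00,  0.00000000e+00,
         1.00000000e+00]])}
```

View pics/top0.png

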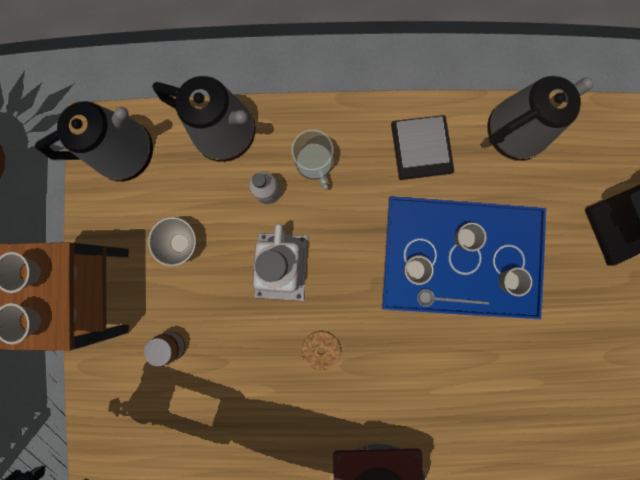

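View pics/side0.png

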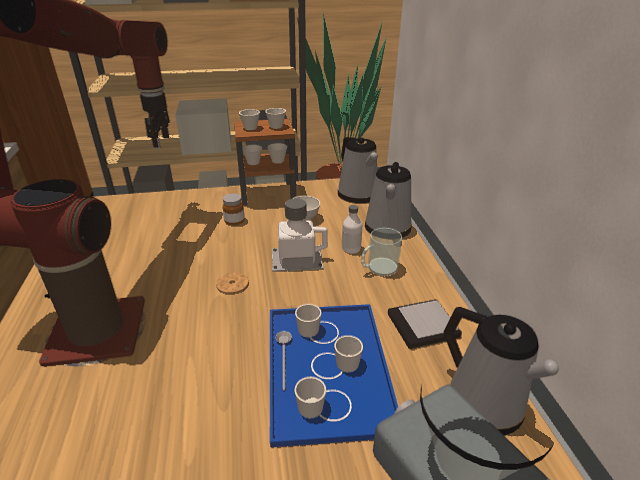

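The top view shows the tray (385–545, 197–318), circles near (420,255), (465,259) and (509,261), cups near (419,270), (472,236) and (517,282), and the cap at (271,265). The side view shows the cups near (308,320), (348,353) and (310,397), and the cap at (296,210).

```bash
cat > m.py <<'E'
from h import *
from scipy.optimize import least_squares
def fitc(P,r=None,s=.002):
    x0=np.r_[P.mean(0),r or .03]
    f=lambda x: np.hypot(*(P-x[:2]).T)-(r or x[2])
    return least_squares(f,x0,loss='soft_l1',f_scale=s).x
def masks(im):
    hsv=cv2.cvtColor(im,cv2.COLOR_RGB2HSV)
    blue=cv2.inRange(hsv,(100,120,40),(130,255,255))
    return hsv,blue
def tray(n,im):
    c=K(n);hsv,blue=masks(im)
    cn=max(cv2.findContours(blue,cv2.RETR_EXTERNAL,cv2.CHAIN_APPROX_NONE)[0],key=cv2.contourArea)
    hull=cv2.convexHull(cn); m=np.zeros_like(blue); cv2.fillPoly(m,[hull],255)
    P=np.array([onz(c,*p,.018)[:2] for p in hull[:,0]],np.float32)
    rect=cv2.minAreaRect(P*1000)
    obj=cv2.bitwise_and(cv2.bitwise_not(blue),cv2.erode(m,np.ones((9,9))))
    return c,rect,obj,hsv
def cupfit(c,cn,z=.064,r=.032):
    P=np.array([onz(c,*p,z)[:2] for p in cn[:,0]])
    return fitc(P,r)[:2]
E
python3 - <<'E'
from m import *
for n in ['top','side']:
    im=cv2.imread(f'pics/{n}0.png')[:,:,::-1].copy()
    c,rect,obj,hsv=tray(n,im); print(n,rect)
    op=cv2.morphologyEx(obj,cv2.MORPH_OPEN,cv2.getStructuringElement(2,(9,9)))
    for cn in cv2.findContours(op,0,1)[0]:
        x,y,w,h=cv2.boundingRect(cn)
        if cv2.contourArea(cn)<300: continue
        # refined by elliptical fit at several z
        print('cup',(x,y,w,h),[cupfit(c,cn,z).round(4) for z in(.054,.064,.074)])
    ring=cv2.bitwise_and(obj,cv2.bitwise_not(cv2.dilate(op,np.ones((5,5)))))
    v,u=np.nonzero(ring); P=np.array([onz(c,a,b,.006)[:2] for a,b in zip(u,v)])
    # rings: white-ish pixels near expected
    ctr=[(420,255),(465,259),(509,261)] if n=='top' else [(323,332),(327,366),(333,405)]
    for q in ctr:
        x=onz(c,*q,.006)[:2]
        for w in(.014,.008,.006,.006):
            S=P[abs(np.hypot(*(P-x).T)-.038)<w]; x=fitc(S,.038)[:2]
        print('circle',x.round(4),len(S))
    cv2.imwrite(f'pics/obj_{n}.png',obj)
    # cap
    q=(271,265) if n=='top' else (296,210)
    hs=cv2.cvtColor(im,cv2.COLOR_RGB2HSV); print('cap hsv',hs[q[1],q[0]], hs[q[1]+ (30 if n=='side' else 0),q[0]+(20 if n=='top' else 0)])
top=cv2.imread('pics/top0.png')[180:330,220:560]; side=cv2.imread('pics/side0.png')[190:450,250:420]
a=cv2.resize(top,None,fx=2.2,fy=2.2,interpolation=2); b=cv2.resize(side,None,fx=1,fy=1)
cv2.imwrite('pics/crop.png',cv2.vconcat([a,cv2.copyMakeBorder(b,0,0,0,a.shape[1]-b.shape[1],0)]))
E
```

```text
top ((541.2713623046875, -211.5339813232422), (369.5461730957031, 257.98419189453125), 84.92034912109375)
cup (499, 267, 34, 30) [array([ 0.4851, -0.3151]), array([ 0.4854, -0.311 ]), array([ 0.4857, -0.3069])]
cup (404, 255, 30, 30) [array([ 0.5165, -0.0946]), array([ 0.5166, -0.0927]), array([ 0.5166, -0.0908])]
cup (455, 222, 32, 30) [array([ 0.587 , -0.2146]), array([ 0.5863, -0.2115]), array([ 0.5856, -0.2084])]
circle [ 0.5485 -0.1076] 147
circle [ 0.5431 -0.213 ] 183
circle [ 0.5304 -0.3174] 162
cap hsv [30  3 88] [11 24 85]
side ((543.401611328125, -219.148681640625), (378.8011474609375, 257.8514099121094), 84.78501892089844)
cup (294, 376, 33, 43) [array([ 0.4861, -0.321 ]), array([ 0.485 , -0.3283]), array([ 0.4837, -0.3358])]
cup (334, 335, 29, 38) [array([ 0.5865, -0.2234]), array([ 0.584, -0.232]), array([ 0.5815, -0.2407])]
cup (296, 311, 25, 27) [array([ 0.5154, -0.1166]), array([ 0.5138, -0.1271]), array([ 0.5122, -0.1377])]
circle [ 0.5516 -0.1066] 93
circle [ 0.5458 -0.2121] 135
circle [ 0.5325 -0.3166] 176
cap hsv [15 46 67] [ 14  43 132]
```

View pics/crop.png

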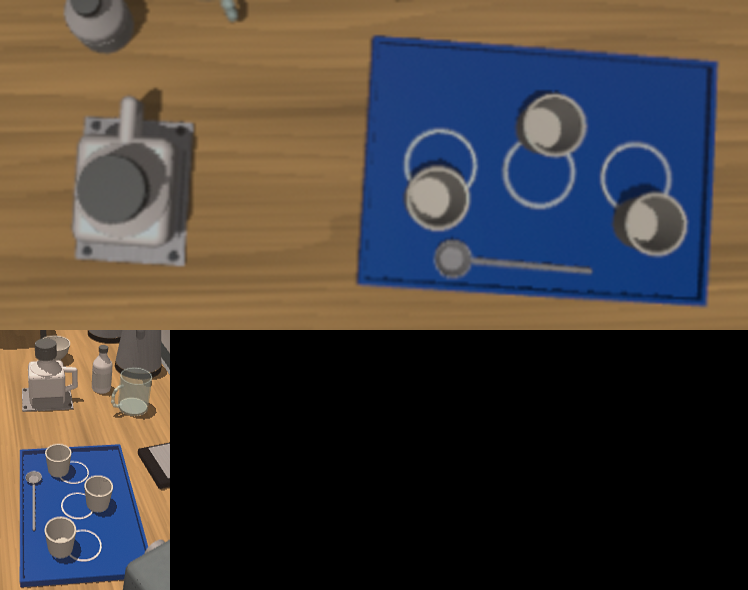

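The crop shows the three cups clearly, partly covering their circles. Shadows bias the blob fits, so I'll use bright pixels and rim-only arcs.

```bash
cat >> m.py <<'E'
def rowfit(c,ring,x0):
    v,u=np.nonzero(ring); P=np.array([onz(c,a,b,.006)[:2] for a,b in zip(u,v)])
    def res(x,P=P):
        d=np.array([np.sin(-x[2]),np.cos(x[2])])
        C=[x[:2]+k*.105*d for k in(-1,0,1)]
        R=np.array([np.hypot(*(P-q).T)-.037 for q in C])
        return R[abs(R).argmin(0),np.arange(len(P))]
    x=np.array(x0)
    for w in(.012,.006,.004):
        S=P[abs(res(x))<w]; x=least_squares(lambda y:res(y,S),x,loss='soft_l1',f_scale=.0015,x_scale=[.01,.01,.05]).x
    return x,len(S)
E
python3 - <<'E'
from m import *
for n in ['top','side']:
    im=cv2.imread(f'pics/{n}0.png')[:,:,::-1].copy()
    c,rect,obj,hsv=tray(n,im)
    op=cv2.morphologyEx(obj,cv2.MORPH_OPEN,cv2.getStructuringElement(2,(9,9)))
    ring=cv2.bitwise_and(cv2.inRange(hsv,(0,0,100),(180,110,255)),cv2.bitwise_and(obj,cv2.bitwise_not(cv2.dilate(op,np.ones((7,7))))))
    print(n,rowfit(c,ring,[.541,-.2115,-.087]))
    for cn in cv2.findContours(op,0,1)[0]:
        x,y,w,h=cv2.boundingRect(cn)
        if cv2.contourArea(cn)<300: continue
        if n=='side': cn=cn[cn[:,0,1]<y+.3*h][:,:]; 
        else:
            # drop points on the nadir side (foot/shadow): keep outer contour robustly
            P=cn[:,0].astype(float); 
        print('cup',[cupfit(c,cn,z).round(4) for z in(.056,.060,.064,.068)])
    # cap top
    g=hsv[:,:,2]
    x,y,w,h=(240,235,70,60) if n=='top' else (280,195,34,30)
    mk=cv2.inRange(hsv,(0,0,40),(180,60 if n=='top' else 255,112 if n=='top' else 95))[y:y+h,x:x+w]
    mk=cv2.morphologyEx(mk,cv2.MORPH_OPEN,cv2.getStructuringElement(2,(7,7)))
    cn=max(cv2.findContours(mk,0,1,offset=(x,y))[0],key=cv2.contourArea); bb=cv2.boundingRect(cn)
    if n=='side': cn=cn[cn[:,0,1]<bb[1]+.4*bb[3]]
    print('cap',bb,[cupfit(c,cn,z,.03).round(4) for z in(.183,.193,.203)])
    cv2.imwrite(f'pics/cap_{n}.png',mk)
a=cv2.imread('pics/cap_top.png');b=cv2.imread('pics/cap_side.png')
E
```

```text
top (array([ 0.54110279, -0.21254497, -0.08699782]), 449)
cup [array([ 0.4852, -0.3142]), array([ 0.4853, -0.3126]), array([ 0.4854, -0.311 ]), array([ 0.4856, -0.3093])]
cup [array([ 0.5165, -0.0942]), array([ 0.5166, -0.0935]), array([ 0.5166, -0.0927]), array([ 0.5166, -0.092 ])]
cup [array([ 0.5868, -0.214 ]), array([ 0.5866, -0.2128]), array([ 0.5863, -0.2115]), array([ 0.5861, -0.2103])]
cap (255, 235, 52, 52) [array([0.542 , 0.1891]), array([0.5416, 0.1883]), array([0.5412, 0.1875])]
side (array([ 0.54350032, -0.21257693, -0.09416265]), 348)
cup [array([ 0.4878, -0.3099]), array([ 0.4873, -0.3132]), array([ 0.4867, -0.3166]), array([ 0.4862, -0.3199])]
cup [array([ 0.5909, -0.2083]), array([ 0.5898, -0.2122]), array([ 0.5887, -0.2161]), array([ 0.5876, -0.22  ])]
cup [array([ 0.5168, -0.1128]), array([ 0.5162, -0.1172]), array([ 0.5155, -0.1216]), array([ 0.5148, -0.126 ])]
cap (285, 207, 22, 14) [array([0.5284, 0.1764]), array([0.5261, 0.1585]), array([0.5238, 0.1407])]
```

Request:
jog_arm --pt "0 0 0 0.144 8.54" --pt "0 0 0 0.144 8.54" --pt "0 0 0 0.144 8.54" --pt "0 0 0 0.144 8.54" --pt "0 0 0 0.144 8.54" --pt "0 0 0 0.144 8.54" --pt "0 0 0 0.144 8.54" --pt "0 0 0 0.144 8.54" --pt "0 0 0 0.144 8.54" --pt "0 0 0 0.142 8.54"

```text
t: 1.15
position: [0.1369, 0.6097, 0.4042]
tcp_rot: [0.74, 0.673, -0.0, 0.0]
ft_force: [-0.5, 0.9, -0.2]
grip_width: 1.0
gripper_force: 0.0
```

Request:
jog_arm --pt "-2.74 3.13 -0.14 0 8.54" --pt "-2.74 3.13 -0.14 0 8.54" --pt "-2.74 3.13 -0.14 0 8.54" --pt "-2.74 3.13 -0.14 0 8.54" --pt "-2.74 3.13 -0.14 0 8.54" --pt "-2.74 3.13 -0.14 0 8.54" --pt "-2.74 3.13 -0.14 0 8.54" --pt "-2.74 3.13 -0.14 0 8.54" --pt "-2.74 3.13 -0.14 0 8.54" --pt "-2.74 3.13 -0.14 0 8.54" --pt "-2.74 3.13 -0.14 0 8.54" --pt "-2.74 3.13 -0.14 0 8.54" --pt "-2.74 3.13 -0.14 0 8.54" --pt "-2.74 3.13 -0.14 0 8.54" --pt "0 0 0 0 8.54"

```text
t: 2.65
position: [0.5422, 0.1856, 0.424]
tcp_rot: [0.739, 0.674, -0.0, 0.001]
ft_force: [-0.8, -0.3, -0.8]
grip_width: 1.002
gripper_force: 0.0
```

Run:
```python
from h import *
o=env.get_obs(); print(o['t'],o['position'],o['tcp_rot'],o['qpos'])
np.save('c1.npy',env.camera_info('wrist'),allow_pickle=True); save('wrist','w1.png')
```

```text
2.65 [0.54223206 0.18557373 0.42404529] [ 7.39174726e-01  6.73513114e-01 -1.98957705e-04  8.77532084e-04] [ 0.19264735  0.08437621  1.64210473 -0.00172739  1.41454013  0.28580866]
```

Request:
jog_arm --pt "-4 0 0 0 8.54" --pt "-4 0 0 0 8.54" --pt "-4 0 0 0 8.54" --pt "-4 0 0 0 8.54" --pt "-4 0 0 0 8.54" --pt "-4 0 0 0 8.54" --pt "-4 0 0 0 8.54" --pt "-4 0 0 0 8.54" --pt "0 0 0 0 8.54" --pt "0 0 0 0 8.54"

```text
t: 3.7
position: [0.5113, -0.1292, 0.424]
tcp_rot: [0.738, 0.675, 0.0, -0.001]
ft_force: [0.2, -0.1, -0.4]
grip_width: 0.999
gripper_force: 0.0
```

Run:
```python
from h import *
o=env.get_obs(); print(o['t'],o['position'],o['tcp_rot'],o['qpos'])
np.save('c2.npy',env.camera_info('wrist'),allow_pickle=True); save('wrist','w2.png')
a=cv2.imread('pics/w1.png');b=cv2.imread('pics/w2.png')
cv2.imwrite('pics/w12.png',cv2.resize(cv2.vconcat([a,b]),None,fx=.62,fy=.62,interpolation=3))
```

```text
3.7 [ 0.51126304 -0.12919323  0.4240091 ] [ 7.37909453e-01  6.74899459e-01  1.58878275e-04 -5.77592909e-04] [-3.97359908e-01 -2.68034242e-02  1.75582293e+00  7.82444313e-04
  1.41348874e+00 -3.08343727e-01]
```

View pics/w12.png

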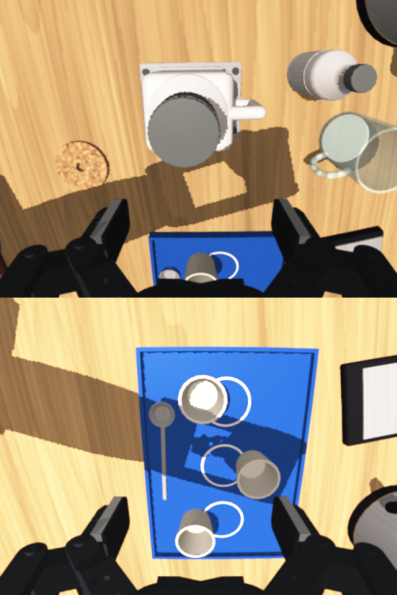

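The upper half (w1) shows the cap top disc near full-size pixel (295,210). The lower half (w2) shows the whole tray, with cup rims near (327,165), (416,286) and (315,390).

```bash
cat >> m.py <<'E'
def nadir(c):
    T=np.array(c['cam_to_world']); d=T[:3,:3].T@np.array([0,0,-1.]); p=d[:2]/d[2]
    p=p*(1+c['k1']*(p@p)); return p*c['fx']+[c['cx'],c['cy']]
def outer(c,cn,cosmin=-.2):
    P=cn[:,0].astype(float); m,_=cv2.minEnclosingCircle(cn); a=np.array(m)-nadir(c); a/=np.linalg.norm(a)
    q=P-m; return cn[(q@a)/np.linalg.norm(q,axis=1)>cosmin]
def disc(c,cn,z,r): return cupfit(c,outer(c,cn),z,r)
def cups(n,im,c=None):
    c0,rect,obj,hsv=tray(n,im); c=c or c0
    op=cv2.morphologyEx(obj,cv2.MORPH_OPEN,cv2.getStructuringElement(2,(13,13) if n=='wrist' else (9,9)))
    L=[cn for cn in cv2.findContours(op,0,1)[0] if cv2.contourArea(cn)>300]
    ring=cv2.bitwise_and(obj,cv2.bitwise_not(cv2.dilate(op,np.ones((9,9)))))
    ring=cv2.bitwise_and(ring,cv2.inRange(hsv,(0,0,100),(180,110,255)))
    return c,L,ring
E
python3 - <<'E'
from m import *
c1=np.load('c1.npy',allow_pickle=True).item();c2=np.load('c2.npy',allow_pickle=True).item()
rd=lambda f:cv2.imread(f'pics/{f}.png')[:,:,::-1].copy()
for n,f,cc in(('top','top0',None),('wrist','w2',c2)):
    c,L,ring=cups(n,rd(f),cc); print(n,rowfit(c,ring,[.5415,-.2125,-.09]))
    for cn in L: print(cv2.boundingRect(cn),[disc(c,cn,z,.032).round(4) for z in(.059,.064,.069)])
for n,f,cc,(x,y,w,h) in(('top','top0',K('top'),(240,235,60,60)),('wrist','w1',c1,(215,130,160,150))):
    hsv=cv2.cvtColor(rd(f),cv2.COLOR_RGB2HSV)[y:y+h,x:x+w]
    mk=cv2.inRange(hsv,(0,0,40),(180,60,140 if n=='wrist' else 100)); mk=cv2.morphologyEx(mk,2,cv2.getStructuringElement(2,(9,9)))
    cn=max(cv2.findContours(mk,0,1,offset=(x,y))[0],key=cv2.contourArea)
    print('cap',n,cv2.boundingRect(cn),[disc(cc,cn,z,.03).round(4) for z in(.188,.193,.198)])
    print(fitc(outer(cc,cn)[:,0].astype(float)))
E
```

```text
top (array([ 0.54110263, -0.21253924, -0.0869521 ]), 430)
(499, 267, 34, 30) [array([ 0.4849, -0.3161]), array([ 0.4851, -0.314 ]), array([ 0.4852, -0.3118])]
(404, 255, 30, 30) [array([ 0.5165, -0.0943]), array([ 0.5165, -0.0932]), array([ 0.5165, -0.0921])]
(455, 222, 32, 30) [array([ 0.5869, -0.2152]), array([ 0.5865, -0.2134]), array([ 0.5862, -0.2117])]
wrist (array([ 0.54245421, -0.21392844, -0.08663554]), 2253)
(282, 341, 66, 76) [array([ 0.4859, -0.3186]), array([ 0.4865, -0.3142]), array([ 0.487 , -0.3098])]
(439, 321, 35, 75) [array([ 0.6097, -0.2921]), array([ 0.6077, -0.2883]), array([ 0.6057, -0.2846])]
(380, 246, 73, 80) [array([ 0.5891, -0.2179]), array([ 0.5878, -0.2149]), array([ 0.5866, -0.2119])]
(240, 168, 42, 44) [array([ 0.4737, -0.098 ]), array([ 0.4747, -0.0969]), array([ 0.4758, -0.0958])]
(287, 124, 81, 80) [array([ 0.5174, -0.0958]), array([ 0.5174, -0.0945]), array([ 0.5174, -0.0932])]
cap top (255, 245, 40, 36) [array([0.5315, 0.2132]), array([0.5315, 0.2123]), array([0.5315, 0.2115])]
[271.38339588 264.6799296   15.7413265 ]
cap wrist (240, 148, 120, 122) [array([0.533 , 0.2117]), array([0.5338, 0.2141]), array([0.5346, 0.2165])]
[299.94310213 223.99404488  47.48306195]
```

Request:
jog_arm --pt "1.75 0.13 0 0 8.54" --pt "1.76 0.13 0 0 8.54" --pt "0 0 3.5 0 8.54" --pt "0 0 3.5 0 8.54" --pt "0 0 3.5 0 8.54" --pt "0 0 3.5 0 8.54" --pt "0 0 3.0 0 8.54" --pt "0 0 2.5 0 8.54" --pt "0 0 1.83 0 8.54" --pt "0 0 1.0 0 8.54" --pt "0 0 0 0 8.54" --pt "0 0 0 0 8.54" --squeeze 20

```text
t: 4.95
position: [0.5177, -0.0941, 0.2017]
tcp_rot: [0.737, 0.676, 0.0, 0.0]
ft_force: [-0.1, -1.1, 0.6]
grip_width: 0.997
gripper_force: 0.0
```

Request:
jog_arm --pt "0 0 0 0 7.0" --pt "0 0 0 0 6.5" --pt "0 0 0 0 6.0" --pt "0 0 0 0 5.5" --pt "0 0 0 0 5.0" --pt "0 0 0 0 5.0" --pt "0 0 0 0 5.0" --squeeze 20

```text
t: 5.65
position: [0.5176, -0.095, 0.2025]
tcp_rot: [0.738, 0.675, 0.0, 0.0]
ft_force: [-3.8, 0.9, 7.8]
grip_width: 0.737
gripper_force: 20.2
```

Request:
jog_arm --pt "0 0 -0.1 0 5.0" --pt "-0.19 0.58 0 0 5.0" --pt "-0.19 0.58 0 0 5.0" --pt "-0.19 0.58 0 0 5.0" --pt "-0.19 0.58 0 0 5.0" --pt "-0.18 0.57 0 0 5.0" --pt "-0.18 0.57 0 0 5.0" --pt "0 0 0 0 5.0" --pt "0 0 0 0 5.0"

```text
t: 6.55
position: [0.5513, -0.1094, 0.2027]
tcp_rot: [0.738, 0.675, 0.0, 0.001]
ft_force: [0.7, -0.1, 3.4]
grip_width: 0.734
gripper_force: 22.4
```

Request:
jog_arm --pt "0 0 0 0 6.8" --pt "0 0 0 0 7.5" --pt "0 0 0 0 8.54" --pt "0 0 0 0 8.54" --pt "0 0 0 0 8.54" --pt "0 0 -2 0 8.54" --pt "0 0 -4 0 8.54" --pt "0 0 -3 0 8.54" --pt "0 0 0 0 8.54"

```text
t: 7.45
position: [0.5527, -0.1097, 0.2974]
tcp_rot: [0.737, 0.675, 0.002, 0.004]
ft_force: [0.4, -0.3, 0.4]
grip_width: 1.001
gripper_force: 0.0
```

Run:
```python
from m import *
o=env.get_obs(); print(o['position'],o['tcp_rot'])
c2=env.camera_info('wrist'); save('wrist','w3.png'); im=save('top','top3.png')
c,L,ring=cups('top',im)
for cn in L: print(cv2.boundingRect(cn),disc(c,cn,.064,.032).round(4))
```

```text
[ 0.55271206 -0.10966111  0.29743068] [0.73748523 0.6753468  0.00223794 0.00415041]
(410, 238, 21, 31) [ 0.5565 -0.0879]
```

Request:
jog_arm --pt "-2.5 1.1 0 0 8.54" --pt "-2.5 1.1 0 0 8.54" --pt "-2.5 1.1 0 0 8.54" --pt "-2.6 1.15 0 0 8.54" --pt "0 0 2 0 8.54" --pt "0 0 3 0 8.54" --pt "0 0 2.5 0 8.54" --pt "0 0 1.5 0 8.54" --pt "0 0 0.55 0 8.54" --pt "0 0 0 0 8.54" --pt "0 0 0 0 8.54" --squeeze 20

```text
t: 8.65
position: [0.5867, -0.2137, 0.1975]
tcp_rot: [0.737, 0.675, 0.0, 0.001]
ft_force: [0.3, 0.5, 0.7]
grip_width: 0.999
gripper_force: 0.0
```

Request:
jog_arm --pt "0 0 0 0 7.0" --pt "0 0 0 0 6.5" --pt "0 0 0 0 6.0" --pt "0 0 0 0 5.5" --pt "0 0 0 0 5.0" --pt "0 0 0 0 5.0" --pt "0 0 0 0 5.0" --squeeze 20

```text
t: 9.35
position: [0.5869, -0.2138, 0.1981]
tcp_rot: [0.737, 0.675, 0.0, 0.001]
ft_force: [-0.1, 0.2, 5.7]
grip_width: 0.719
gripper_force: 21.0
```

Request:
jog_arm --pt "0 0 -0.1 0 5.0" --pt "-0.06 -0.64 0 0 5.0" --pt "-0.06 -0.64 0 0 5.0" --pt "-0.06 -0.64 0 0 5.0" --pt "-0.06 -0.64 0 0 5.0" --pt "-0.06 -0.64 0 0 5.0" --pt "-0.03 -0.64 0 0 5.0" --pt "-0.02 -0.64 0 0 5.0" --pt "0 0 0 0 5.0" --pt "0 0 0 0 5.0"

```text
t: 10.35
position: [0.5407, -0.2132, 0.1979]
tcp_rot: [0.738, 0.675, -0.0, -0.0]
ft_force: [2.6, -0.0, 7.0]
grip_width: 0.72
gripper_force: 22.4
```

Request:
jog_arm --pt "0 0 0 0 6.8" --pt "0 0 0 0 7.5" --pt "0 0 0 0 8.54" --pt "0 0 0 0 8.54" --pt "0 0 0 0 8.54" --pt "0 0 -2 0 8.54" --pt "0 0 -4 0 8.54" --pt "0 0 -3 0 8.54" --pt "0 0 -0.5 0 8.54"

```text
t: 11.25
position: [0.5427, -0.2139, 0.2973]
tcp_rot: [0.737, 0.675, 0.001, 0.004]
ft_force: [0.9, 0.4, 0.7]
grip_width: 0.999
gripper_force: 0.0
```

Request:
jog_arm --pt "-2.6 -1.2 0 0 8.54" --pt "-2.6 -1.2 0 0 8.54" --pt "-2.6 -1.15 0 0 8.54" --pt "-2.68 -1.15 0 0 8.54" --pt "0 0 2 0 8.54" --pt "0 0 3 0 8.54" --pt "0 0 2.5 0 8.54" --pt "0 0 1.5 0 8.54" --pt "0 0 0.7 0 8.54" --pt "0 0 0 0 8.54" --pt "0 0 0 0 8.54" --squeeze 20

```text
t: 12.35
position: [0.4857, -0.3137, 0.1964]
tcp_rot: [0.737, 0.675, 0.0, 0.001]
ft_force: [-0.9, -0.0, 0.4]
grip_width: 1.004
gripper_force: 0.0
```

Request:
jog_arm --pt "0 0 0 0 7.0" --pt "0 0 0 0 6.5" --pt "0 0 0 0 6.0" --pt "0 0 0 0 5.5" --pt "0 0 0 0 5.0" --pt "0 0 0 0 5.0" --pt "0 0 0 0 5.0" --squeeze 20

```text
t: 13.05
position: [0.4858, -0.3138, 0.197]
tcp_rot: [0.738, 0.675, 0.0, 0.001]
ft_force: [-0.2, 0.6, 6.7]
grip_width: 0.734
gripper_force: 20.9
```

Request:
jog_arm --pt "0 0 -0.1 0 5.0" --pt "0 0.67 0 0 5.0" --pt "0 0.67 0 0 5.0" --pt "0 0.67 0 0 5.0" --pt "0 0.67 0 0 5.0" --pt "0 0.67 0 0 5.0" --pt "0 0.67 0 0 5.0" --pt "0 0.68 0 0 5.0" --pt "0 0 0 0 5.0" --pt "0 0 0 0 5.0"

```text
t: 14.05
position: [0.5322, -0.3178, 0.197]
tcp_rot: [0.737, 0.675, -0.0, 0.0]
ft_force: [-1.5, 0.3, 5.2]
grip_width: 0.733
gripper_force: 22.5
```

Request:
jog_arm --pt "0 0 0 0 6.8" --pt "0 0 0 0 7.5" --pt "0 0 0 0 8.54" --pt "0 0 0 0 8.54" --pt "0 0 0 0 8.54" --pt "0 0 -2 0 8.54" --pt "0 0 -4 0 8.54" --pt "0 0 -4 0 8.54" --pt "4.5 0 -4 0 8.54" --pt "5 0 -4 0 8.54" --pt "5 0 -4 0 8.54" --pt "5 0 -1 0 8.54" --pt "0 0 0 0 8.54" --pt "0 0 0 0 8.54"

```text
t: 15.45
position: [0.5466, -0.1525, 0.4025]
tcp_rot: [0.737, 0.676, 0.0, 0.001]
ft_force: [-0.7, -0.7, -0.5]
grip_width: 0.999
gripper_force: 0.0
```

Run:
```python
from m import *
o=env.get_obs(); print(o['t'],o['position'],o['tcp_rot'])
c2=env.camera_info('wrist'); im=save('wrist','w4.png')
c,L,ring=cups('wrist',im,c2); print(rowfit(c,ring,[.5422,-.2133,-.087]))
for cn in L: print(cv2.boundingRect(cn),disc(c,cn,.064,.032).round(4))
```

```text
15.45 [ 0.5466008  -0.15247571  0.40251517] [7.36610262e-01 6.76317190e-01 9.02514706e-05 6.09938551e-04]
(array([ 0.54255994, -0.21450193, -0.08984684]), 1520)
(288, 335, 70, 82) [ 0.5324 -0.3191]
(283, 236, 79, 86) [ 0.5414 -0.2139]
(191, 147, 45, 49) [ 0.4835 -0.1047]
(280, 113, 89, 87) [ 0.5513 -0.1092]
```

View pics/w4.png

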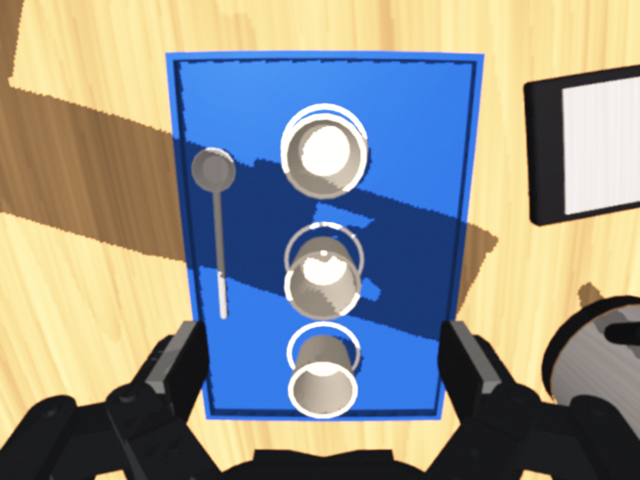

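The picture shows each cup standing inside its circle (foot centres about (323,150), (323,260), (322,355)), and the measured errors are 1–2 mm. Next is the cap.

Request:
jog_arm --pt "3.5 -0.49 0 0 8.54" --pt "4.1 -0.49 0 0 8.54" --pt "4.1 -0.49 0 0 8.54" --pt "4.1 -0.49 0 0 8.54" --pt "4.1 -0.49 0 0 8.54" --pt "4.1 -0.49 0 0 8.54" --pt "4.1 -0.49 0 0 8.54" --pt "4.1 -0.5 0 0 8.54" --pt "4.1 -0.5 0 0 8.54" --pt "0 0 0 0 8.54" --pt "0 0 0 0 8.54"

```text
t: 16.6
position: [0.5346, 0.2114, 0.4007]
tcp_rot: [0.737, 0.675, -0.001, -0.0]
ft_force: [0.1, -0.8, -0.3]
grip_width: 1.0
gripper_force: 0.0
```

Run:
```python
from m import *
o=env.get_obs(); print(o['t'],o['position'],o['tcp_rot'],o['qpos'])
c3=env.camera_info('wrist'); np.save('c5.npy',c3); im=save('wrist','w5.png')
c1=np.load('c1.npy',allow_pickle=True).item()
out=[];E=[]
for f,cc,(x,y,w,h) in(('w1',c1,(215,130,170,160)),('w5',c3,(200,100,260,200))):
    im=cv2.imread(f'pics/{f}.png'); hsv=cv2.cvtColor(im,cv2.COLOR_BGR2HSV)[y:y+h,x:x+w]
    mk=cv2.inRange(hsv,(0,0,40),(180,60,140)); mk=cv2.morphologyEx(mk,2,cv2.getStructuringElement(2,(15,15)))
    cn=max(cv2.findContours(mk,0,1,offset=(x,y))[0],key=cv2.contourArea)
    print(f,nadir(cc),cv2.boundingRect(cn),[disc(cc,cn,z,.03).round(4) for z in(.188,.193,.198)])
    cv2.drawContours(im,[cn],-1,(0,0,255),1); out.append(im[90:330,180:480])
cv2.imwrite('pics/cap.png',cv2.resize(cv2.hconcat(out),None,fx=1.3,fy=1.3))
```

```text
16.6 [0.53456052 0.21139188 0.40069064] [ 7.37377269e-01  6.75480199e-01 -1.10256141e-03 -2.22180677e-04] [ 2.39603673e-01  1.05023255e-01  1.66401665e+00 -6.84672306e-04
  1.37469966e+00  3.27301500e-01]
w1 [322.46894566 104.01542945] (243, 186, 116, 84) [array([0.5334, 0.2122]), array([0.5341, 0.2145]), array([0.5348, 0.2169])]
w5 [323.67309937 104.07439827] (255, 199, 128, 101) [array([0.5329, 0.2258]), array([0.5332, 0.2287]), array([0.5336, 0.2316])]
```

View pics/cap.png

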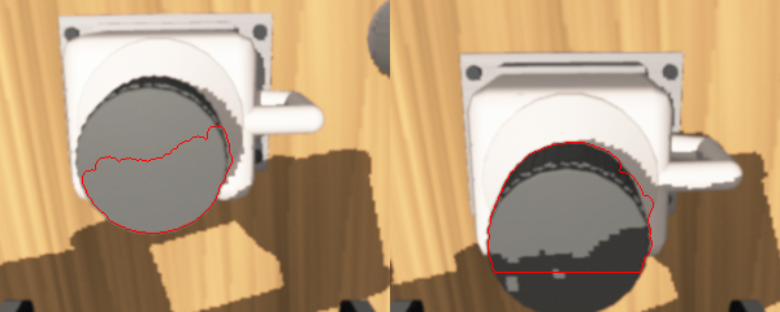

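In both panels the cap's top disc is clear: centre about (297,211) in w1 and (318,276) in w5. A shadow and the crop window cut the mask, so I'll refine it with a wider one.

Run:
```python
from m import *
c1=np.load('c1.npy',allow_pickle=True).item();c5=np.load('c5.npy',allow_pickle=True).item()
print(tri(c1,(297.3,211.5),c5,(318.1,276)))
for f,cc,(x,y,w,h) in(('w1',c1,(215,130,170,160)),('w5',c5,(220,120,200,220))):
    im=cv2.imread(f'pics/{f}.png'); hsv=cv2.cvtColor(im,cv2.COLOR_BGR2HSV)[y:y+h,x:x+w]
    mk=cv2.inRange(hsv,(0,0,15),(180,75,140)); mk=cv2.morphologyEx(mk,cv2.MORPH_CLOSE,cv2.getStructuringElement(2,(7,7))); mk=cv2.morphologyEx(mk,2,cv2.getStructuringElement(2,(31,31)))
    cn=max(cv2.findContours(mk,0,1,offset=(x,y))[0],key=cv2.contourArea)
    q=outer(cc,cn,0.1)
    print(f,cv2.boundingRect(cn),[(z,cupfit(cc,q,z,.03).round(4)) for z in(.188,.193,.198)])
```

```text
(array([0.53242002, 0.21630151, 0.19455535]), np.float64(6.090667125183924e-05))
w1 (241, 176, 120, 94) [(0.188, array([0.5316, 0.2125])), (0.193, array([0.5323, 0.2147])), (0.198, array([0.533 , 0.2169]))]
w5 (255, 199, 129, 134) [(0.188, array([0.5309, 0.2122])), (0.193, array([0.5314, 0.2154])), (0.198, array([0.5317, 0.2186]))]
```

Request:
jog_arm --pt "0.34 -0.29 0 0 8.54" --pt "0 0 1.5 0 8.54" --pt "0 0 2 0 8.54" --pt "0 0 1.8 0 8.54" --pt "0 0 1.0 0 8.54" --pt "0 0 0.27 0 8.54" --pt "0 0 0 0 8.54" --pt "0 0 0 0 8.54" --squeeze 30

```text
t: 17.45
position: [0.5321, 0.2154, 0.3372]
tcp_rot: [0.738, 0.675, 0.001, 0.0]
ft_force: [0.2, 0.4, -0.3]
grip_width: 1.001
gripper_force: 0.0
```

Request:
jog_arm --pt "0 0 0 0 7.0" --pt "0 0 0 0 6.5" --pt "0 0 0 0 6.2" --pt "0 0 0 0 5.8" --pt "0 0 0 0 5.0" --pt "0 0 0 0 5.0" --pt "0 0 0 0 5.0" --squeeze 40

```text
t: 18.15
position: [0.5317, 0.2156, 0.337]
tcp_rot: [0.737, 0.675, 0.0, 0.0]
ft_force: [-3.4, 0.1, 4.6]
grip_width: 0.69
gripper_force: 42.2
```

Request:
jog_arm --pt "0 0 0 0 5.0" --pt "0 0 0.15 0 5.0" --pt "0 0 0.15 0 5.0" --pt "0 0 0.15 0 5.0" --pt "0 0 0.15 0 5.0" --pt "0 0 0.15 0 5.0" --pt "0 0 0.15 0 5.0" --pt "0 0 0 0 5.0" --pt "0 0 0 0 5.0" --squeeze 70

```text
t: 19.05
position: [0.5317, 0.2156, 0.329]
tcp_rot: [0.737, 0.675, 0.0, 0.0]
ft_force: [-4.6, -2.5, 11.5]
grip_width: 0.69
gripper_force: 77.3
```

Request:
jog_arm --pt "0 0 0.12 0 5.0" --pt "0 0 0 0 5.0" --pt "0 0 0 -0.05 5.0" --pt "0 0 0 -0.05 5.0" --pt "0 0 0 -0.05 5.0" --pt "0 0 0 0 5.0"

```text
t: 19.65
position: [0.5324, 0.2159, 0.3286]
tcp_rot: [0.684, 0.729, 0.002, 0.001]
ft_force: [-1.8, 0.2, 12.1]
grip_width: 0.686
gripper_force: 77.4
```

```bash
python3 -c "
from h import *
o=env.get_obs();print(o['position'],o['ft_force'],o['moment'],o['qpos'])"
```

```text
[0.53243014 0.21586641 0.32860967] [-1.84310918  0.21675207 12.09991272] [-0.05510094  0.43744289  0.02644744] [2.47877397e-01 1.65301945e-01 1.73735084e+00 2.54123132e-04
 1.23492286e+00 1.84312078e-01]
```

Request:
jog_arm --pt "0 0 0 -0.08 5.0" --pt "0 0 0 -0.08 5.0" --pt "0 0 0 -0.08 5.0" --pt "0 0 0 -0.08 5.0" --pt "0 0 0 -0.08 5.0" --pt "0 0 0 -0.08 5.0" --pt "0 0 0 -0.08 5.0" --pt "0 0 0 -0.08 5.0" --pt "0 0 0 -0.08 5.0" --pt "0 0 0 -0.08 5.0" --pt "0 0 0 -0.08 5.0" --pt "0 0 0 0 5.0"

```text
t: 20.85
position: [0.532, 0.2166, 0.3285]
tcp_rot: [0.308, 0.951, 0.002, 0.001]
ft_force: [-4.1, 4.2, 12.3]
grip_width: 0.684
gripper_force: 77.5
```

```bash
python3 -c "
from h import *
o=env.get_obs();print(o['position'],o['ft_force'],o['moment'],o['qpos'])"
```

```text
[0.53204408 0.21657295 0.32854145] [-4.0600154   4.16242026 12.34375319] [0.46100775 0.75327621 0.03851301] [ 0.24875907  0.16529847  1.73749091  0.00208866  1.23540099 -0.69658302]
```

Request:
jog_arm --pt "0 0 -0.3 0 5.0" --pt "0 0 -0.5 0 5.0" --pt "0 0 -0.5 0 5.0" --pt "0 0 -0.7 0 5.0" --pt "0 0 0 0 5.0"

```text
t: 21.35
position: [0.5318, 0.2153, 0.3466]
tcp_rot: [0.309, 0.951, -0.0, 0.0]
ft_force: [0.9, -0.5, -0.6]
grip_width: 0.682
gripper_force: 76.1
```

Free. The force is near zero and the cap is still held, so I'll finish the lift.

Request:
jog_arm --pt "0 0 -1 0 5.0" --pt "0 0 -1.5 0 5.0" --pt "0 0 -1.5 0 5.0" --pt "0 0 -1.5 0 5.0" --pt "0 0 -1.5 0 5.0" --pt "0 0 -1.5 0 5.0" --pt "0 0 -0.7 0 5.0" --pt "0 0 0 0 5.0" --pt "0 0 0 0 5.0" --pt "0 0 0 0 5.0" --pt "0 0 0 0 5.0"

```text
t: 22.45
position: [0.5315, 0.2154, 0.437]
tcp_rot: [0.309, 0.951, -0.0, -0.001]
ft_force: [-0.1, 0.7, -1.3]
grip_width: 0.687
gripper_force: 76.1
```

Run:
```python
from m import *
o=env.get_obs();print(o['t'],o['position'],o['ft_force'],o['grip_width'],o['gripper_force'])
a=save('side','side9.png'); b=save('top','top9.png')
c,L,ring=cups('top',b); print([disc(c,cn,.064,.032).round(4) for cn in L])
cv2.imwrite('pics/end.png',cv2.hconcat([a[100:450,200:440],b[100:450,220:560]])[:,:,::-1])
```

```text
22.45 [0.53147445 0.21542855 0.43704234] [-0.13553402  0.7362585  -1.3123717 ] 0.6867246009372884 76.07771832961589
[array([ 0.5314, -0.3179]), array([ 0.5403, -0.2126]), array([ 0.5503, -0.1074])]
```

View pics/end.png

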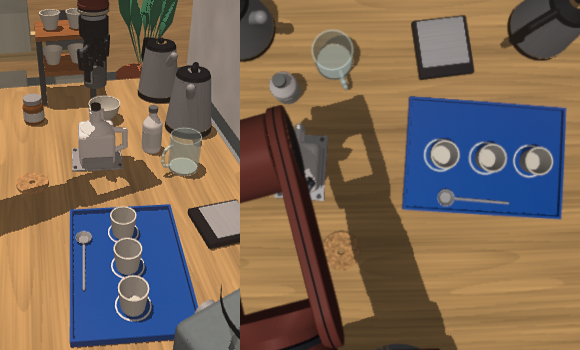

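All three cups stand on their circles. In the side view there is something dark at the jug's neck (96,107), so I'll zoom in to confirm the cap is in the gripper.

```bash
python3 -c "
import cv2
a=cv2.imread('pics/side9.png')[100:280,240:360]
cv2.imwrite('pics/z.png',cv2.resize(a,None,fx=3.3,fy=3.3,interpolation=2))"
```

```text
(no output)
```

View pics/z.png

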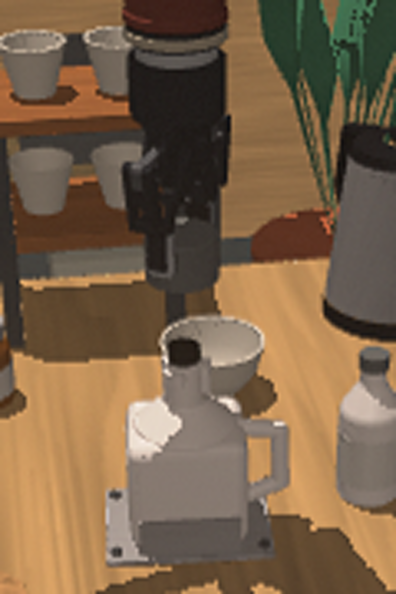

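The cap is in the gripper (185,255), and the dark spot (183,350) is the jug's open mouth, directly below it. I'll hand the job in.

```bash
python3 -c "
from cell import env
print(env.sign_off())"
```

```text
the job is handed in; nothing more can be done
None
```

The job is handed in: the three cups stand within about 2 mm of their circle centres, and the gripper holds the freed cap level over the jug's mouth, about 8 cm up; the sign-off returned no verdict.

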